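Sort the spoon and the mandarin into their bins

TASK

Three blue bins on the table each hold one kind of thing: fruit, cutlery, or stationery. Sort the spoon and the mandarin next to it, which lie loose on the table to the right of the bins: set the mandarin down in the bin with the fruit and lay the spoon wholly inside the bin with the cutlery, both below the rim and left at rest. Set them down without dropping or throwing them, keep what is in the bins in its bin, and do not knock over or shove the other things on the table.

Things in the scene. Friction and masses are not known exactly. Their poses are not given: they have to be found in the camera images.
- bin_fruit: The fruit bin: blue open plastic bin with a white rim, 235 (x) x 140 (y) x 50 mm high, walls and floor 4 mm thick, fixed to the table; all three bins are alike and their places vary. Origin at the centre of its underside, x along its length (away from the robot), z up. An apple stands in its far half (about +55 mm along x); the near half is empty.
- bin_cutlery: The cutlery bin: blue open plastic bin with a white rim, 235 (x) x 140 (y) x 50 mm high, walls and floor 4 mm thick, fixed to the table; all three bins are alike and their places vary. Origin at the centre of its underside, x along its length (away from the robot), z up. A fork lies lengthways along its +y side (about +45 mm in y); the rest is empty.
- bin_stationery: The stationery bin: blue open plastic bin with a white rim, 235 (x) x 140 (y) x 50 mm high, walls and floor 4 mm thick, fixed to the table; all three bins are alike and their places vary. Origin at the centre of its underside, x along its length (away from the robot), z up. A pen and a roll of tape lie in it; nothing is to be added.
- mandarin_center (a point): Orange mandarin, 55 mm across and 48 mm high, about 64 g, lying on the table within 0.26 m of the spoon (the mandarin at the far right end of the table, among keys and other clutter, is out of reach and stays); this point is its centre, 24 mm above its underside.
- spoon_center (a point): Steel spoon lying on the table, 188 mm long (its x axis), 39 mm wide at most, 16 mm high, about 45 g; this point is its middle, 8 mm above its underside. It is gripped across its y axis at the middle, where it is under 40 mm wide.
- spoon_end_a (a point): One end of the spoon, 90 mm from its middle along +x, 8 mm above its underside.
- spoon_end_b (a point): The other end of the spoon, 90 mm from its middle along -x, 8 mm above its underside.
- apple_center (a point): Yellow apple, 80 mm, loose in the fruit bin; this point is its centre.
- fork_center (a point): Steel fork, 193 x 26 x 15 mm, loose in the cutlery bin; this point is its middle.
- pen_center (a point): White and blue pen, 145 mm long, loose in the stationery bin; this point is its middle.
- tape_center (a point): Roll of beige tape, 98 mm across and 25 mm high, loose in the stationery bin; this point is its centre.
- salt_shaker: Bystander: grey salt shaker, 44 mm across, 90 mm high, loose; origin under its centre.
- mug: Bystander: striped mug, 84 mm across, 117 mm with handle, 95 mm high, loose; origin under its centre.
- pepper_mill: Bystander: brown wooden pepper mill, 58 mm across, 160 mm high, loose; origin under its centre.
- honey_jar: Bystander: jar of honey with a white lid, 64 mm across, 97 mm high, loose; origin under its centre.

How it is judged:
At the end, for the whole second after the job is handed in: At rest (under 0.03 m/s): the mandarin in the fruit bin, its centre inside the walls and under 45 mm above the bin's underside; the spoon in the cutlery bin, middle and both ends inside the walls and under 48 mm. Apple, fork, pen and tape are still in their own bins (x of mandarin_center in the frame of bin_fruit between -0.1005 and 0.1005 m and y of mandarin_center in the frame of bin_fruit between -0.053 and 0.053 m and z of mandarin_center in the frame of bin_fruit between 0 and 0.045 m and x of apple_center in the frame of bin_fruit between -0.1005 and 0.1005 m and y of apple_center in the frame of bin_fruit between -0.053 and 0.053 m and z of apple_center in the frame of bin_fruit between 0 and 0.06 m and x of spoon_center in the frame of bin_cutlery between -0.1155 and 0.1155 m and y of spoon_center in the frame of bin_cutlery between -0.068 and 0.068 m and z of spoon_center in the frame of bin_cutlery between 0 and 0.048 m and x of spoon_end_a in the frame of bin_cutlery between -0.1155 and 0.1155 m and y of spoon_end_a in the frame of bin_cutlery between -0.068 and 0.068 m and z of spoon_end_a in the frame of bin_cutlery between 0 and 0.048 m and x of spoon_end_b in the frame of bin_cutlery between -0.1155 and 0.1155 m and y of spoon_end_b in the frame of bin_cutlery between -0.068 and 0.068 m and z of spoon_end_b in the frame of bin_cutlery between 0 and 0.048 m and x of fork_center in the frame of bin_cutlery between -0.1155 and 0.1155 m and y of fork_center in the frame of bin_cutlery between -0.068 and 0.068 m and z of fork_center in the frame of bin_cutlery between 0 and 0.048 m and x of pen_center in the frame of bin_stationery between -0.1155 and 0.1155 m and y of pen_center in the frame of bin_stationery between -0.068 and 0.068 m and z of pen_center in the frame of bin_stationery between 0 and 0.048 m and x of tape_center in the frame of bin_stationery between -0.1155 and 0.1155 m and y of tape_center in the frame of bin_stationery between -0.068 and 0.068 m and z of tape_center in the frame of bin_stationery between 0 and 0.048 m and linear speed of each of mandarin, spoon below 0.03 m/s); the robot touches nothing.
It fails at once if the salt shaker, mug, pepper mill or honey jar is shoved more than 30 mm or tipped over (distance of any of salt_shaker, mug, pepper_mill, honey_jar from where it was at the start of the episode above 0.03 m or angle between any of salt_shaker, mug, pepper_mill, honey_jar's own z axis and vertical above 0.5 rad).
It fails at once if the mandarin is dropped or thrown (flies free at over 1.1 m/s, a fall of about 60 mm) (contact force between mandarin and anything else below 0.001 N and linear speed of mandarin above 1.1 m/s).
It fails at once if the spoon is dropped or thrown (flies free at over 1.1 m/s, a fall of about 60 mm) (contact force between spoon and anything else below 0.001 N and linear speed of spoon above 1.1 m/s).
It also fails if it takes over 54 s, if anything falls off the work surface, if the arm or the gripper's body presses on something with over 40 N, if the wrist force passes 120 N, or if a joint passes its speed limit or range.

ROBOT

A 6-joint arm with a two-finger parallel gripper is mounted at the origin on a cart in front of the work surface, level with it; the furniture and walls round the work are solid. World frame = base frame: x ahead of the robot, y to its left, z up, the work surface at z = 0. Lengths are in m, angles in rad, forces in N, time in s.
With the tool pointing down it reaches from about 0.325 to 0.9 m from the base axis. Payload 6.1 kg.
Tool frame: the origin (TCP) lies midway between the tips of the shut fingers; the grasp point (between the pads) lies 19 mm behind it; z points along the fingers, y is the direction in which the jaws open and shut (so a half turn about z gives the same grasp; the last joint's range is limited). The gripper opens to 87 mm and grips with 3 to 60 N. Pads are 19 mm wide; open, the fingers measure 117 mm over their backs; the gripper's body (75 mm by 190 mm) begins 51 mm behind the grasp point.
Start: joints at [-1.318, 0.22, 1.526, -0, 1.395, -0.126], TCP at [0.231, -0.581, 0.223] pointing down, gripper open.
Joint ranges: [-2.98, 2.98], [-0.91, 2.08], [0.09, 2.57], [-1.24, 4.39], [0.2, 2.65], [-2.68, 2.68]. Speed limits (rad/s): [2.57, 2.57, 3.01, 3.14, 3.14, 3.14].

INTERFACE

Orientations are given as a rotation vector (axis times angle).
In Python, from bench import ctrl, camera gives the robot as it stands. The module is installed in compiled form; this text tells all that it offers.
- The arm moves only by the tool carry_out, never from a script. Its argument "targets" is a list that holds one entry, the list of rows, each a list of 6 numbers: the shift along the tool's x, y, z in units of 30 mm (1.0 is 30 mm), then the turn, a rotation vector about the tool's x, y, z in units of 5 degrees (1.0 is 5 degrees). In form: [[[dx, dy, dz, ax, ay, az], ...]]. A call has 1 to 12 rows; each row is the pose to reach, as a shift and turn from the pose commanded when the call began, along the tool's axes at that moment; what a row does not reach only later rows make up. A row lasts 1/10 s, in which the tool goes at most 50 mm and 8.59 degrees, less where a joint would pass 70% of its speed; a pose out of reach is approached as far as the arm can. A call with a gripper value outside its range is refused whole. "hand" is the finger opening in mm, from 0 to 87, set as the call begins (left out, the last holds). The fingers move at their own pace and stop on an object; "grip_force" is the grip in N (left out, the last holds). Time passes only in rows, so rows that repeat a pose let the fingers close. It gives the time, the measured TCP pose, the force and the opening at its end, in the units of the state.
- ctrl.read_state(): the state, without advancing time (a new reading comes with each control period).
- camera(name): name is "scene" or "top" or "wrist"; returns a dict with "color" (400x640x3 uint8, red, green, blue), "vfov" (degrees; the focal length in pixels is half the picture's height over the tangent of half this angle, whatever the lens; pixels are square), "cx", "cy" (the principal point, pixels), "world_to_cam" (4x4, takes a point from world to camera coordinates); the wrist camera has in their place "T_tool_cam" (4x4, takes a point from camera to tool coordinates, whose origin is the TCP and whose axes are the flange's). Camera axes: x right, y down, z forward; pixel columns grow to the right and rows downward; lengths in m; the calibration is good to about 2 mm. A picture is of the moment at which its call begins: read the wrist's pose just before it. There is no depth.
- ctrl.close_job(): hands the job in, once; it reports no verdict.
The state is a dict: "time_s": time; "joint_pos": joint angles; "qvel": joint speeds; "joint_torque": joint torques, N m; "tool_pos": TCP position; "tcp_rot": TCP orientation; "wrist_force": force on the tool from outside, world axes, zero at the start; "moment": the same for the moment, N m; "opening": finger opening in m.
Only numpy, scipy, OpenCV 4.12 (cv2) and the standard library are available. Lean on these libraries where they do the work, as an engineer would, in place of code of your own. Each camera call takes 0.05 s, during which the arm holds its last target.

## Working session

There is one attempt and no reset: what is moved stays moved. The work goes in short steps, Python scripts to look and compute and a tool call to move; the robot and the scene stay as the last step left them, time stands still between calls to the robot, and variables do not carry over. Pictures are saved under pics/ and viewed, and the job is handed in when it is done.

Besides the shell and the picture viewer there is one more tool, called after "Emit:" as name([rows], argument=value, ...), one row to a line, values as JSON. carry_out: Moves the arm, as the interface text tells. Its arguments: {"type":"object","properties":{"targets":{"type":"array","items":{"type":"array","items":{"type":"array","items":{"type":"number"}}}},"hand":{"type":"number"},"grip_force":{"type":"number"}},"required":["targets"]}

```bash
mkdir -p pics; python3 - <<'E'
from bench import ctrl,camera
import cv2,numpy as np
s=ctrl.read_state()
for k in ("time_s","tool_pos","tcp_rot","wrist_force","opening"): print(k,s[k])
for n in ("scene","top","wrist"):
    c=camera(n); cv2.imwrite(f"pics/{n}0.png",c["color"][:,:,::-1])
    print(n,{k:(np.round(v,4).tolist() if not np.isscalar(v) else v) for k,v in c.items() if k!="color"})
E
```

```text
time_s 0.0
tool_pos [ 0.23096549 -0.5800864   0.22143229]
tcp_rot [-3.08349957e+00 -5.91089594e-01  2.05151372e-04]
wrist_force [-1.04003142  0.1650813  -0.28313206]
opening 0.08678258119824049
scene {'vfov': 45.60186849506664, 'cx': 317.98081962593017, 'cy': 191.81012796328594, 'world_to_cam': [[-0.5338, -0.8456, 0.0102, 0.2983], [-0.6487, 0.4017, -0.6464, 0.4216], [0.5425, -0.3517, -0.7629, 1.4375], [0.0, 0.0, 0.0, 1.0]]}
top {'vfov': 47.19741016173169, 'cx': 310.70931580098676, 'cy': 203.82282730180043, 'world_to_cam': [[0.0115, -0.9999, 0.0115, -0.0304], [-0.9856, -0.0133, -0.1687, 0.592], [0.1689, -0.0094, -0.9856, 1.2769], [0.0, 0.0, 0.0, 1.0]]}
wrist {'vfov': 70.27086200535967, 'cx': 323.05834874012476, 'cy': 201.4455996970018, 'T_tool_cam': [[-0.001, -0.9626, -0.2708, 0.0739], [1.0, -0.0008, -0.0008, -0.0005], [0.0006, -0.2708, 0.9626, -0.1617], [0.0, 0.0, 0.0, 1.0]]}
```

View pics/scene0.png

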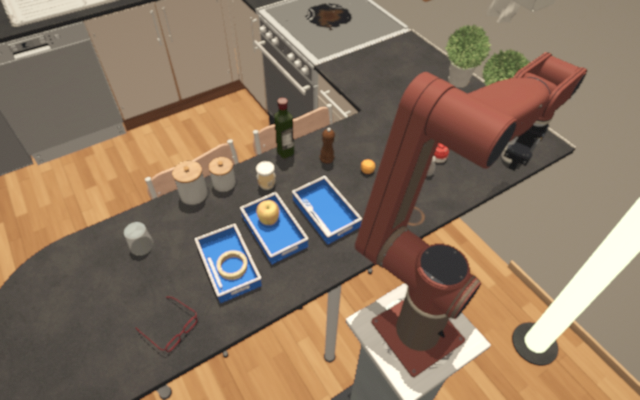

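View pics/top0.png

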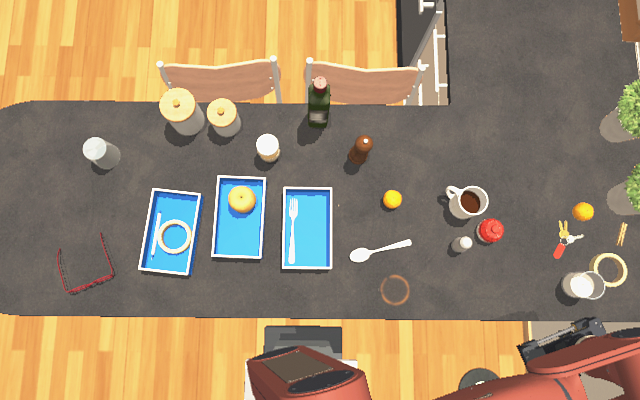

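View pics/wrist0.png

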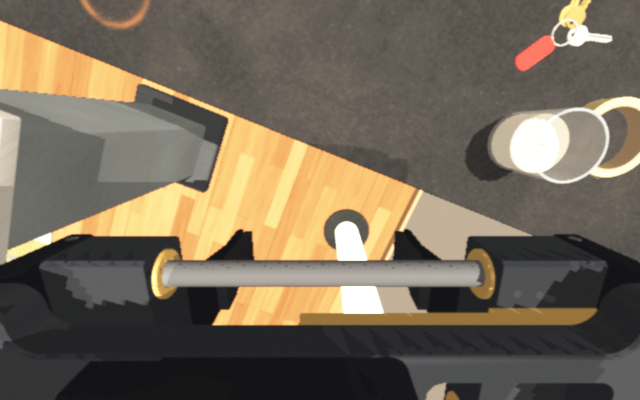

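The top view shows stationery at about (170,232), the fruit bin with the apple at (240,217), and the cutlery bin with the fork at (307,228). The mandarin is at (392,199), and the spoon runs from (351,256) to (411,242). I'll enlarge to read them more closely.

```bash
python3 - <<'E'
import cv2
im=cv2.imread("pics/top0.png")
cv2.imwrite("pics/c1.png",cv2.resize(im[165:280,200:345],None,fx=5,fy=5,interpolation=cv2.INTER_CUBIC))
cv2.imwrite("pics/c2.png",cv2.resize(im[180:280,340:500],None,fx=5,fy=5,interpolation=cv2.INTER_CUBIC))
E
```

```text
(no output)
```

View pics/c1.png

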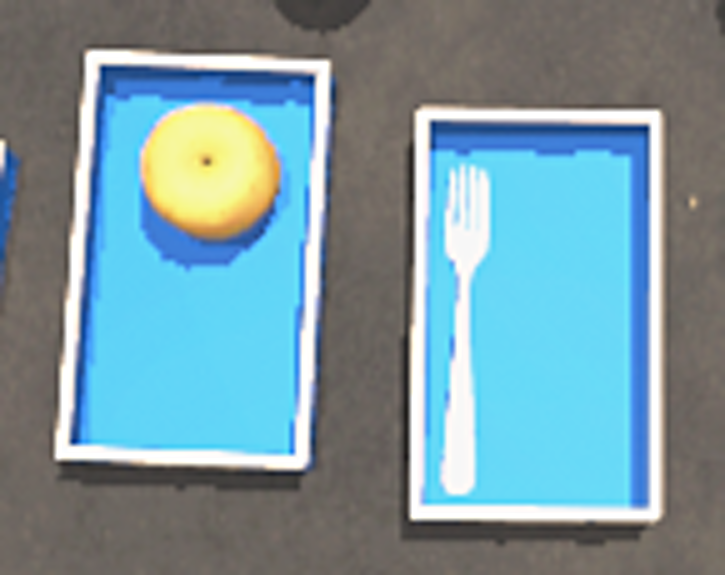

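View pics/c2.png

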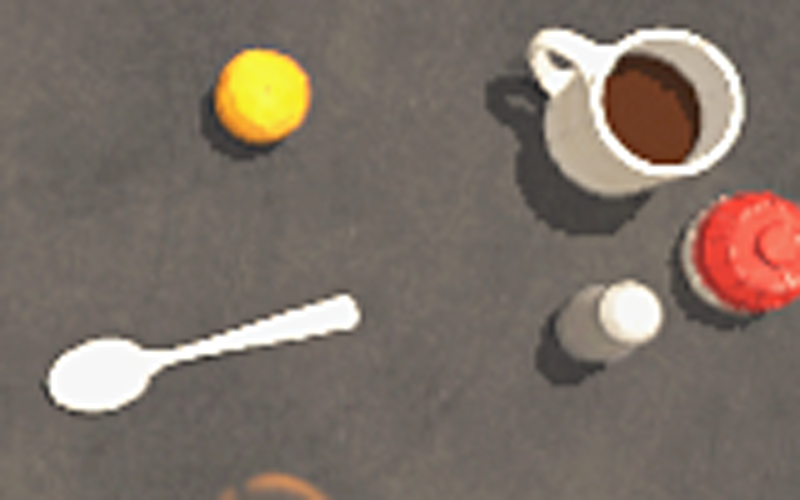

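```bash
cat > h.py <<'E'
from bench import ctrl,camera
import cv2,numpy as np
from scipy.spatial.transform import Rotation as R
def cast(c,px,z,state=None):
    f=200/np.tan(np.radians(c["vfov"]/2))
    d=np.array([(px[0]-c["cx"])/f,(px[1]-c["cy"])/f,1])
    if "world_to_cam" in c: T=np.linalg.inv(np.array(c["world_to_cam"]))
    else:
        W=np.eye(4);W[:3,:3]=R.from_rotvec(state["tcp_rot"]).as_matrix();W[:3,3]=state["tool_pos"];T=W@np.array(c["T_tool_cam"])
    o=T[:3,3];v=T[:3,:3]@d
    return o+v*(z-o[2])/v[2]
def delta(pos,jaw,cmdpos=None,cmdrot=None):
    "jaw: world yaw of tool y direction (mod pi), tool pointing down"
    s=ctrl.read_state()
    p=s["tool_pos"] if cmdpos is None else cmdpos
    M=R.from_rotvec(s["tcp_rot"] if cmdrot is None else cmdrot)
    best=None
    for j in (jaw,jaw+np.pi):
        y=np.array([np.cos(j),np.sin(j),0]);z=np.array([0,0,-1.]);x=np.cross(y,z)
        t=(M.inv()*R.from_matrix(np.c_[x,y,z])).as_rotvec()
        if best is None or np.linalg.norm(t)<np.linalg.norm(best): best=t
    return np.round(M.inv().apply(np.array(pos)-p)/.03,2),np.round(np.degrees(best)/5,2)
E
python3 - <<'E'
from h import *
c=camera("top")
def p(q,off): return (q[0]/5+off[0]-.4,q[1]/5+off[1]-.4)
for n,qs in (("fruit",[(87,50),(331,60),(308,469),(56,460)]),("cut",[(416,107),(662,109),(661,521),(410,520)])):
    P=np.array([cast(c,p(q,(200,165)),.05) for q in qs])[:,:2]
    ax=(P[0]+P[1]-P[2]-P[3])/2
    print(n,P.round(3).tolist(),"ctr",P.mean(0).round(4),"len",np.linalg.norm(ax).round(3),"wid",np.linalg.norm(P[0]-P[1]).round(3),np.linalg.norm(P[2]-P[3]).round(3),"yaw",np.degrees(np.arctan2(ax[1],ax[0])).round(2))
print("fork ends",[cast(c,p(q,(200,165)),.012).round(3) for q in((468,165),(457,495))])
print("mand",cast(c,p((263,96),(340,180)),.024).round(4))
a=cast(c,p((47,380),(340,180)),.008);b=cast(c,p((359,308),(340,180)),.010)
print("spoon",a.round(3),b.round(3),((a+b)/2).round(3),np.linalg.norm(a-b).round(3),np.degrees(np.arctan2(*(b-a)[1::-1])).round(1))
s=ctrl.read_state();M=R.from_rotvec(s["tcp_rot"]).as_matrix();print(M.round(3),s["time_s"])
E
```

```text
fruit [[0.675, 0.252], [0.671, 0.109], [0.433, 0.116], [0.437, 0.259]] ctr [0.5542 0.184 ] len 0.239 wid 0.143 0.143 yaw -1.55
cut [[0.644, 0.059], [0.645, -0.085], [0.406, -0.085], [0.405, 0.057]] ctr [ 0.5252 -0.0133] len 0.239 wid 0.144 0.142 yaw 0.25
fork ends [array([0.617, 0.029, 0.012]), array([0.421, 0.032, 0.012])]
mand [ 0.6153 -0.2651  0.024 ]
spoon [ 0.447 -0.138  0.008] [ 0.491 -0.322  0.01 ] [ 0.469 -0.23   0.009] 0.19 -76.4
[[ 0.929  0.37  -0.   ]
 [ 0.37  -0.929  0.001]
 [ 0.    -0.001 -1.   ]] 0.2
```

```bash
python3 - <<'E'
from h import *
print(delta([.6153,-.2651,.2],np.radians(-75)))
c=camera("top")
print("mill base",cast(c,(354,163),0),"shaker",cast(c,(456,249),0),"mug",cast(c,(462,214),0))
E
```

```text
(array([15.79, -5.02,  0.74]), array([-0.01, -0.  ,  1.34]))
mill base [ 0.72954312 -0.15451945  0.        ] shaker [ 0.47057892 -0.45682168  0.        ] mug [ 0.57602117 -0.47939688  0.        ]
```

Emit:
carry_out([
  [[4,-1.3,0,0,0,0.3],[8,-2.5,0,0,0,0.7],[12,-3.8,0,0,0,1],[15.79,-5.02,0,0,0,1.34],[15.79,-5.02,0.74,0,0,1.34],[15.79,-5.02,0.74,0,0,1.34],[15.79,-5.02,0.74,0,0,1.34],[15.79,-5.02,0.74,0,0,1.34],[15.79,-5.02,0.74,0,0,1.34],[15.79,-5.02,0.74,0,0,1.34],[15.79,-5.02,0.74,0,0,1.34],[15.79,-5.02,0.74,0,0,1.34]],
], hand=80, grip_force=10)

```text
time_s: 1.45
tool_pos: [0.6159, -0.2643, 0.1996]
tcp_rot: [-3.114, -0.414, 0.002]
wrist_force: [-0.2, 0.4, -0.3]
opening: 0.0801
```

```bash
python3 - <<'E'
from h import *
s=ctrl.read_state();print(s["time_s"],s["tool_pos"],np.abs(s["qvel"]).max())
c=camera("wrist");cv2.imwrite("pics/w1.png",c["color"][:,:,::-1])
c=camera("top");cv2.imwrite("pics/t1.png",c["color"][:,:,::-1])
E
```

```text
1.45 [ 0.61594148 -0.26434559  0.19957671] 0.044336994212760245
```

View pics/w1.png

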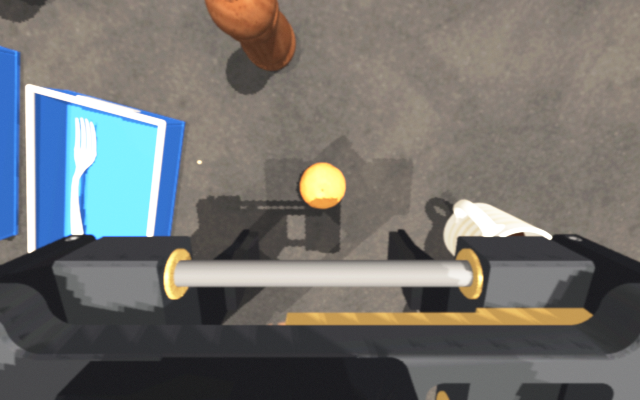

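The wrist view shows the mandarin at (323,186), midway between the fingers. The mill and mug are clear.

```bash
python3 - <<'E'
from h import *
s=ctrl.read_state();c=camera("wrist")
m=cast(c,(323,186),.024,s);print(m)
print(delta([m[0],m[1],.007],np.radians(-75)), delta([.6153,-.2651,.007],np.radians(-75)))
E
```

```text
[ 0.61284466 -0.2659158   0.024     ]
(array([-0.05, -0.04,  6.45]), array([ 0.  ,  0.  , -0.01])) (array([ 0.03, -0.05,  6.45]), array([ 0.  ,  0.  , -0.01]))
```

Emit:
carry_out([
  [[0,0,1.5,0,0,0],[0,-0.05,3,0,0,0],[0,-0.05,4.3,0,0,0],[0,-0.05,5.3,0,0,0],[0,-0.05,6,0,0,0],[0,-0.05,6.4,0,0,0],[0,-0.05,6.4,0,0,0],[0,-0.05,6.4,0,0,0]],
])

```text
time_s: 2.4
tool_pos: [0.6156, -0.2652, 0.0096]
tcp_rot: [3.114, 0.408, 0.002]
wrist_force: [0.0, -0.3, -0.1]
opening: 0.0801
```

Emit:
carry_out([
  [[0,0,0,0,0,0],[0,0,0,0,0,0],[0,0,0,0,0,0],[0,0,0,0,0,0],[0,0,0,0,0,0],[0,0,0,0,0,0],[0,0,0,0,0,0],[0,0,0,0,0,0]],
], hand=40, grip_force=10)

```text
time_s: 3.2
tool_pos: [0.6154, -0.2642, 0.0088]
tcp_rot: [3.114, 0.41, 0.001]
wrist_force: [-1.1, 0.3, 4.6]
opening: 0.0518
```

Emit:
carry_out([
  [[0,0,-0.3,0,0,0],[0,0,-0.8,0,0,0],[0,0,-1.6,0,0,0],[0,0,-2.6,0,0,0],[0,0,-3.6,0,0,0],[0,0,-4.4,0,0,0],[0,0,-4.8,0,0,0],[0,0,-5,0,0,0],[0,0,-5,0,0,0]],
])

```text
time_s: 4.1
tool_pos: [0.6153, -0.2642, 0.1588]
tcp_rot: [3.114, 0.41, 0.001]
wrist_force: [-0.1, 0.6, -1.5]
opening: 0.0521
```

```bash
python3 - <<'E'
from h import *
s=ctrl.read_state();print(s["time_s"],s["tool_pos"],s["opening"],s["wrist_force"])
c=camera("wrist");cv2.imwrite("pics/w2.png",c["color"][:,:,::-1])
# bin fruit near half at x=-.055
y=np.radians(-1.6);ct=np.array([.5542,.184]);t=ct+(-.055)*np.array([np.cos(y),np.sin(y)]);print(t)
print(delta([*t,.16],np.radians(-91.6)))
E
```

```text
4.1 [ 0.61529142 -0.26421625  0.15883313] 0.05211495822335283 [-0.0955683   0.59641113 -1.48822246]
[0.49922144 0.18553569]
(array([  0.16, -15.47,  -0.07]), array([-0.01,  0.01,  3.32]))
```

View pics/w2.png

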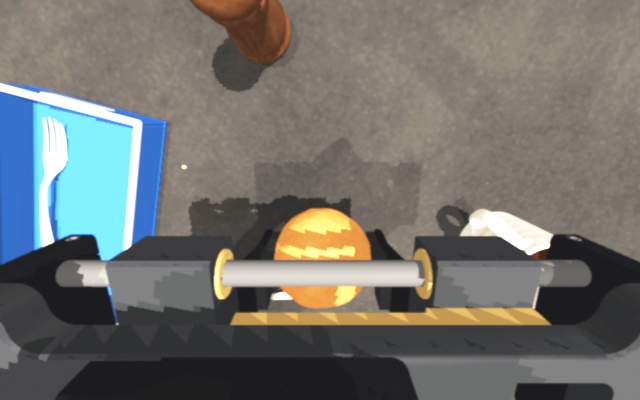

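The mandarin is held at (322,258) between the pads, so I'll carry it over the fruit bin.

Emit:
carry_out([
  [[0,-0.6,0,0,0,0.1],[0,-1.8,0,0,0,0.4],[0.05,-3.2,0,0,0,0.7],[0.05,-4.7,0,0,0,1],[0.1,-6.2,0,0,0,1.3],[0.1,-7.7,0,0,0,1.6],[0.1,-9.2,0,0,0,2],[0.1,-10.7,0,0,0,2.3],[0.15,-12.2,0,0,0,2.6],[0.15,-13.6,0,0,0,2.9],[0.15,-14.6,0,0,0,3.2],[0.15,-15.2,0,0,0,3.3]],
])

```text
time_s: 5.35
tool_pos: [0.4993, 0.1796, 0.1564]
tcp_rot: [3.141, -0.039, -0.005]
wrist_force: [0.9, -0.0, -1.1]
opening: 0.0517
```

Emit:
carry_out([
  [[0,-0.2,0,0,0,0],[0,-0.25,0,0,0,0],[0,-0.25,0,0,0,0]],
])

```text
time_s: 5.65
tool_pos: [0.5016, 0.1843, 0.1576]
tcp_rot: [3.141, -0.041, -0.002]
wrist_force: [-0.0, 0.2, -1.2]
opening: 0.0516
```

```bash
python3 - <<'E'
from h import *
s=ctrl.read_state();print(s["time_s"],s["tool_pos"],s["opening"],s["wrist_force"])
print(delta([.4992,.1855,.014],np.radians(-91.6)))
c=camera("wrist");cv2.imwrite("pics/w3.png",c["color"][:,:,::-1])
c=camera("top");cv2.imwrite("pics/t3.png",c["color"][:,:,::-1])
E
```

```text
5.65 [0.50159357 0.18427456 0.15760821] 0.051568204580825054 [-0.00626769  0.19513304 -1.2427703 ]
(array([-0.08, -0.04,  4.79]), array([0.01, 0.01, 0.02]))
```

View pics/w3.png

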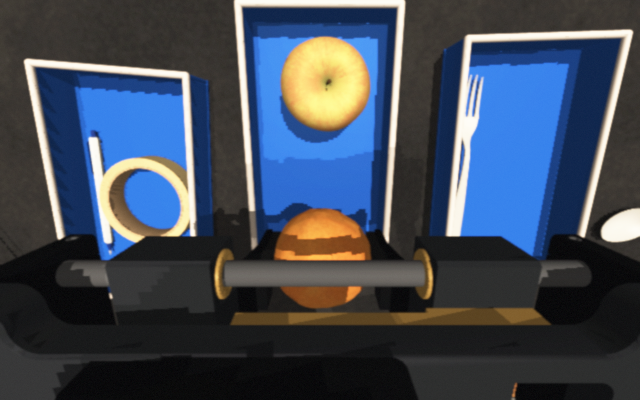

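View pics/t3.png

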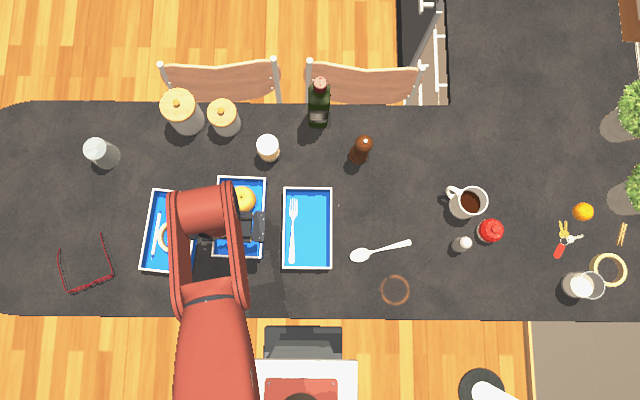

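The mandarin is centred at (322,258) in the near half of the fruit bin, and the apple at (326,82) is well clear. Lowering now.

Emit:
carry_out([
  [[-0.03,0,0.5,0,0,0],[-0.05,0,1.4,0,0,0],[-0.08,-0.04,2.4,0,0,0],[-0.08,-0.04,3.3,0,0,0],[-0.08,-0.04,4,0,0,0],[-0.08,-0.04,4.4,0,0,0],[-0.08,-0.04,4.7,0,0,0],[-0.08,-0.04,4.75,0,0,0],[-0.08,-0.04,4.77,0,0,0],[-0.08,-0.04,4.77,0,0,0]],
])

```text
time_s: 6.75
tool_pos: [0.5002, 0.1864, 0.0162]
tcp_rot: [-3.141, 0.041, -0.003]
wrist_force: [-1.0, -0.7, -0.5]
opening: 0.0518
```

Emit:
carry_out([
  [[0,0,0.08,0,0,0],[0,0,0.08,0,0,0],[0,0,0.08,0,0,0]],
])

```text
time_s: 7.05
tool_pos: [0.4994, 0.1863, 0.0131]
tcp_rot: [-3.141, 0.041, -0.001]
wrist_force: [0.1, -0.8, 0.0]
opening: 0.0517
```

Emit:
carry_out([
  [[0,0,0,0,0,0],[0,0,0,0,0,0],[0,0,0,0,0,0],[0,0,0,0,0,0],[0,0,0,0,0,0],[0,0,0,0,0,0]],
], hand=68)

```text
time_s: 7.65
tool_pos: [0.4993, 0.1862, 0.0129]
tcp_rot: [-3.141, 0.041, -0.0]
wrist_force: [-0.3, -0.2, 0.1]
opening: 0.0678
```

Emit:
carry_out([
  [[0,0,-0.3,0,0,0],[0,0,-1,0,0,0],[0,0,-2,0,0,0],[0,0,-3.2,0,0,0],[0,0,-4.2,0,0,0],[0,0,-5,0,0,0],[0,0,-5,0,0,0]],
])

```text
time_s: 8.35
tool_pos: [0.5022, 0.1869, 0.168]
tcp_rot: [-3.139, 0.041, -0.013]
wrist_force: [0.8, -0.2, 0.6]
opening: 0.0679
```

```bash
python3 - <<'E'
from h import *
s=ctrl.read_state();print(s["time_s"],s["tool_pos"],s["opening"],s["wrist_force"])
c=camera("wrist");cv2.imwrite("pics/w4.png",c["color"][:,:,::-1])
print(delta([.469,-.23,.16],np.radians(13.6)))
E
```

```text
8.35 [0.50219929 0.18691086 0.16801063] 0.06794072949640868 [ 0.83896979 -0.15106549  0.62644372]
(array([-0.7 , 13.91,  0.16]), array([-0.05, -0.04, 14.98]))
```

View pics/w4.png

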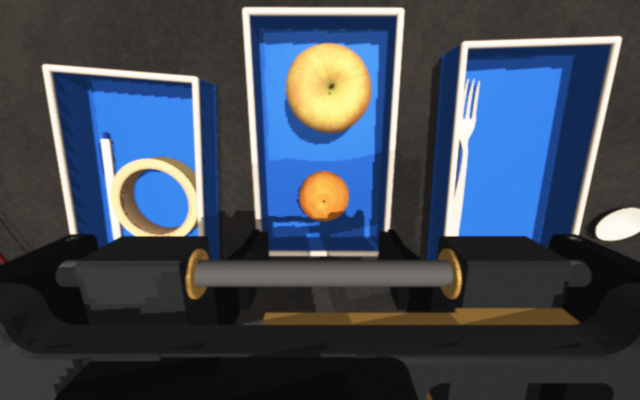

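The mandarin rests in the fruit bin at (324,195), clear of the apple. Next is the spoon. I'll turn the wrist −105° to stay away from joint 6's limit.

Emit:
carry_out([
  [[-0.05,1,0,0,0,-1.7],[-0.1,2.2,0,0,0,-3.4],[-0.2,3.6,0,0,0,-5],[-0.2,5,0,0,0,-6.7],[-0.3,6.4,0,0,0,-8.4],[-0.4,7.8,0,0,0,-10],[-0.5,9.2,0,0,0,-11.7],[-0.5,10.6,0,0,0,-13.4],[-0.6,11.8,0,0,0,-15],[-0.7,12.8,0,0,0,-16.7],[-0.7,13.5,0,0,0,-18.4],[-0.7,13.91,0,0,0,-20]],
], hand=50)

```text
time_s: 9.6
tool_pos: [0.4661, -0.2317, 0.1611]
tcp_rot: [-2.089, -2.343, 0.001]
wrist_force: [0.4, 1.0, 0.3]
opening: 0.05
```

Emit:
carry_out([
  [[0,0,0,0,0,-1],[0,0,0,0,0,-1],[0,0,0,0,0,-1]],
])

```text
time_s: 9.9
tool_pos: [0.4667, -0.2298, 0.1617]
tcp_rot: [-1.994, -2.425, 0.0]
wrist_force: [0.3, 0.3, 0.1]
opening: 0.05
```

```bash
python3 - <<'E'
from h import *
s=ctrl.read_state();print(s["time_s"],s["tool_pos"],s["opening"],s["joint_pos"])
c=camera("wrist");cv2.imwrite("pics/w5.png",c["color"][:,:,::-1])
print(delta([.469,-.23,.16],np.radians(13.6)))
E
```

```text
9.9 [ 0.46673112 -0.22983773  0.16165311] 0.04995722172625723 [-6.09310735e-01  2.41718214e-02  1.85916251e+00  1.05989233e-04
  1.26038208e+00 -8.04124114e-01]
(array([-0.02,  0.07,  0.06]), array([-0.01, -0.01, -0.48]))
```

View pics/w5.png

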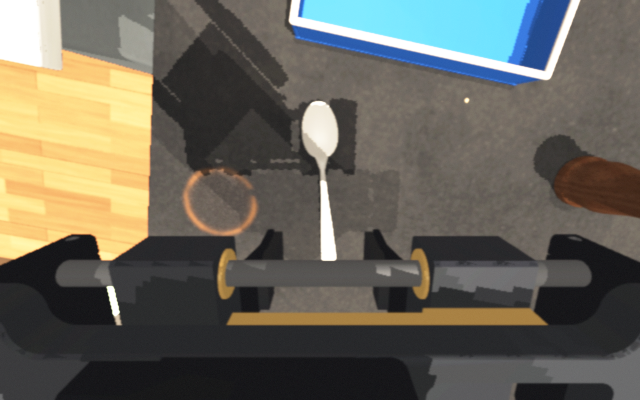

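```bash
python3 - <<'E'
from h import *
s=ctrl.read_state();c=camera("wrist")
a=cast(c,(319,100),.008,s);b=cast(c,(328.5,256),.009,s);n=cast(c,(323.5,180),.01,s)
print(a,b,n,np.degrees(np.arctan2(*(b-a)[1::-1])), "mid",a+(b-a)/np.linalg.norm(b-a)*.094)
E
```

```text
[ 0.44344125 -0.13587964  0.008     ] [ 0.48868718 -0.3093741   0.009     ] [ 0.46451867 -0.21828309  0.01      ] -75.38329926652084 mid [ 0.46716192 -0.22683597  0.00852426]
```

```bash
python3 - <<'E'
from h import *
print(delta([.4685,-.229,.005],np.radians(14)))
E
```

```text
(array([0.01, 0.05, 5.24]), array([-0.01, -0.01, -0.55]))
```

Emit:
carry_out([
  [[0,0.05,0.8,0,0,-0.5],[0,0.05,1.9,0,0,-0.5],[0,0.05,3,0,0,-0.5],[0,0.05,4,0,0,-0.5],[0,0.05,4.7,0,0,-0.5],[0,0.05,5.1,0,0,-0.5],[0,0.05,5.2,0,0,-0.5],[0,0.05,5.2,0,0,-0.5],[0,0.05,5.2,0,0,-0.5]],
])

```text
time_s: 10.9
tool_pos: [0.4699, -0.2307, 0.0082]
tcp_rot: [1.937, 2.471, 0.0]
wrist_force: [0.5, 0.6, -0.3]
opening: 0.05
```

Emit:
carry_out([
  [[0,0,0,0,0,0],[0,0,0,0,0,0],[0,0,0,0,0,0],[0,0,0,0,0,0],[0,0,0,0,0,0],[0,0,0,0,0,0],[0,0,0,0,0,0],[0,0,0,0,0,0],[0,0,0,0,0,0]],
], hand=0, grip_force=25)

```text
time_s: 11.8
tool_pos: [0.4695, -0.2309, 0.009]
tcp_rot: [1.937, 2.472, -0.001]
wrist_force: [-5.3, 1.8, 16.2]
opening: 0.0199
```

Emit:
carry_out([
  [[0,0,0,0,0,0],[0,0,0,0,0,0]],
])

```text
time_s: 12.0
tool_pos: [0.4695, -0.2309, 0.009]
tcp_rot: [1.937, 2.472, -0.001]
wrist_force: [-5.3, 1.0, 16.3]
opening: 0.0199
```

```bash
python3 - <<'E'
from h import *
s=ctrl.read_state();print(s["time_s"],s["tool_pos"],s["opening"],s["wrist_force"])
c=camera("wrist");cv2.imwrite("pics/w6.png",c["color"][:,:,::-1])
E
```

```text
12.0 [ 0.46949698 -0.23089825  0.00901563] 0.019927302627898668 [-5.34816534  0.96279127 16.31565511]
```

View pics/w6.png

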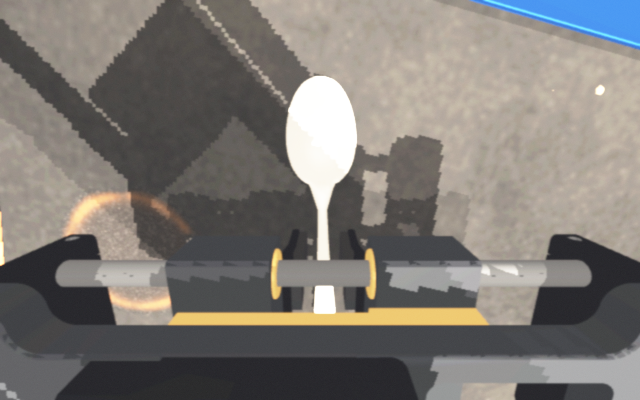

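The fingers stopped evenly around the handle at about (322,270). I'll lift a little and check the hold.

Emit:
carry_out([
  [[0,0,-0.2,0,0,0],[0,0,-0.4,0,0,0],[0,0,-0.8,0,0,0],[0,0,-1.2,0,0,0],[0,0,-1.6,0,0,0],[0,0,-1.6,0,0,0],[0,0,-1.6,0,0,0]],
])

```text
time_s: 12.75
tool_pos: [0.4692, -0.2303, 0.0554]
tcp_rot: [1.938, 2.471, 0.0]
wrist_force: [0.7, -0.1, -0.1]
opening: 0.0007
```

```bash
python3 - <<'E'
from h import *
s=ctrl.read_state();print(s["time_s"],s["tool_pos"],s["opening"],s["wrist_force"])
c=camera("wrist");cv2.imwrite("pics/w7.png",c["color"][:,:,::-1])
c=camera("scene");cv2.imwrite("pics/s7.png",cv2.resize(c["color"][100:260,260:480,::-1],None,fx=3.5,fy=3.5,interpolation=cv2.INTER_CUBIC))
E
```

```text
12.75 [ 0.46917041 -0.23028247  0.05537975] 0.0007070666728429594 [ 0.65002508 -0.10283679 -0.13710183]
```

View pics/w7.png

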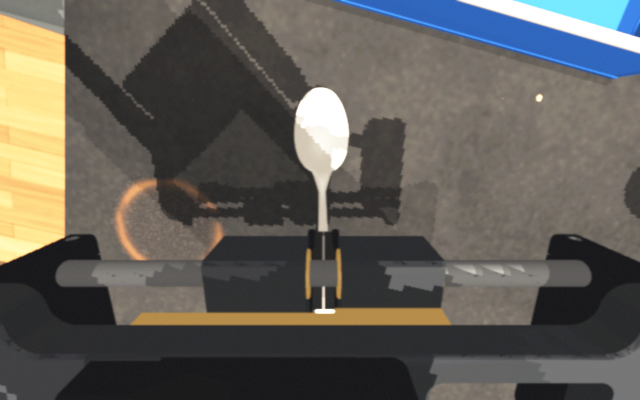

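View pics/s7.png

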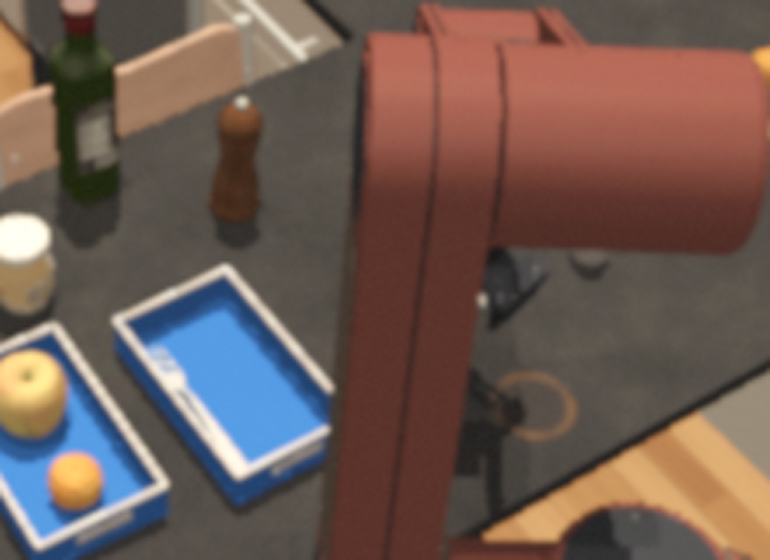

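The fingers slipped off: the opening is now 0.7 mm and the spoon is still on the table, with its bowl at (321,130). The upward force shows that they closed too high on the rounded top. I'll reopen, remeasure and grip lower.

Emit:
carry_out([
  [[0,0,-1,0,0,0],[0,0,-2,0,0,0],[0,0,-3,0,0,0],[0,0,-3.5,0,0,0],[0,0,-3.5,0,0,0],[0,0,-3.5,0,0,0],[0,0,-3.5,0,0,0]],
], hand=50)

```text
time_s: 13.55
tool_pos: [0.4677, -0.2293, 0.1576]
tcp_rot: [-1.936, -2.47, 0.0]
wrist_force: [0.2, -0.0, -1.1]
opening: 0.0464
```

```bash
python3 - <<'E'
from h import *
s=ctrl.read_state();print(s["time_s"],s["tool_pos"],s["opening"],s["wrist_force"])
c=camera("wrist");cv2.imwrite("pics/w8.png",cv2.resize(c["color"][60:330,200:440,::-1],None,fx=2.2,fy=2.2,interpolation=cv2.INTER_CUBIC))
E
```

```text
13.55 [ 0.46772612 -0.22932213  0.15763992] 0.046408938643947406 [ 0.21110136 -0.01355008 -1.06625237]
```

View pics/w8.png

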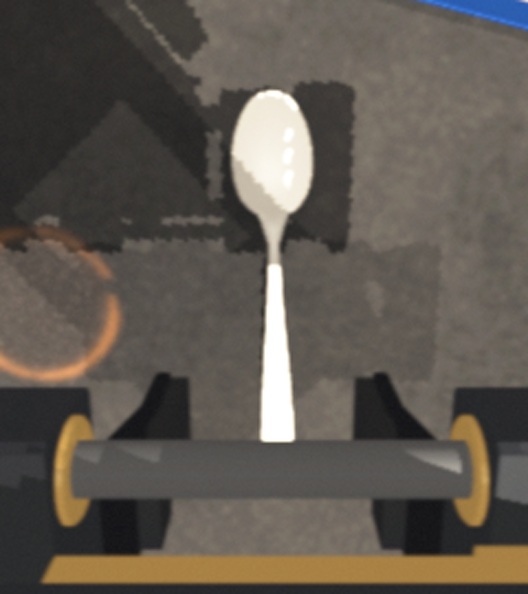

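```bash
python3 - <<'E'
from h import *
s=ctrl.read_state();c=camera("wrist")
a=cast(c,(324,101),.008,s);b=cast(c,(326,259),.009,s)
u=(b-a)/np.linalg.norm(b-a);mid=a+u*.094
print(a,b,np.degrees(np.arctan2(u[1],u[0])),mid)
print(delta([mid[0],mid[1],.002],np.arctan2(u[1],u[0])+np.pi/2))
E
```

```text
[ 0.44520613 -0.13642186  0.008     ] [ 0.49035444 -0.3101615   0.009     ] -75.43319596283742 [ 0.46884757 -0.22739883  0.00852364]
(array([0.05, 0.06, 5.2 ]), array([-0.02, -0.03, -0.15]))
```

Emit:
carry_out([
  [[0,0.04,1.2,0,0,0],[0,0.04,2.5,0,0,0],[0,0.04,3.6,0,0,0],[0,0.04,4.4,0,0,0],[0,0.04,4.9,0,0,0],[0,0.04,5.1,0,0,0],[0,0.04,5.2,0,0,0],[0,0.04,5.2,0,0,0],[0,0.04,5.2,0,0,0],[0,0.04,5.2,0,0,0],[0,0.04,5.2,0,0,0],[0,0.04,5.2,0,0,0]],
])

```text
time_s: 14.85
tool_pos: [0.4703, -0.23, 0.0044]
tcp_rot: [1.938, 2.472, 0.0]
wrist_force: [-0.9, 0.3, -0.2]
opening: 0.0499
```

Emit:
carry_out([
  [[0,0,0.08,0,0,0],[0,0,0.08,0,0,0],[0,0,0.08,0,0,0],[0,0,0.08,0,0,0]],
])

```text
time_s: 15.25
tool_pos: [0.47, -0.2297, 0.0014]
tcp_rot: [-1.938, -2.472, 0.0]
wrist_force: [0.0, -0.6, -0.1]
opening: 0.0501
```

Emit:
carry_out([
  [[0,0,0,0,0,0],[0,0,0,0,0,0],[0,0,0,0,0,0],[0,0,0,0,0,0],[0,0,0,0,0,0]],
], hand=26, grip_force=15)

```text
time_s: 15.75
tool_pos: [0.47, -0.2298, 0.0015]
tcp_rot: [1.938, 2.472, 0.0]
wrist_force: [0.2, -0.2, -0.2]
opening: 0.0285
```

Emit:
carry_out([
  [[0,0,0,0,0,0],[0,0,0,0,0,0],[0,0,0,0,0,0],[0,0,0,0,0,0],[0,0,0,0,0,0],[0,0,0,0,0,0],[0,0,0,0,0,0]],
], hand=0, grip_force=15)

```text
time_s: 16.45
tool_pos: [0.47, -0.2298, 0.0014]
tcp_rot: [-1.938, -2.472, -0.0]
wrist_force: [0.4, 0.5, 0.6]
opening: 0.0286
```

The fingers now hold at 28.6 mm with no upward force, which suggests a proper grip. I'll lift gently.

Emit:
carry_out([
  [[0,0,0,0,0,0],[0,0,-0.1,0,0,0],[0,0,-0.3,0,0,0],[0,0,-0.5,0,0,0],[0,0,-0.8,0,0,0],[0,0,-1.1,0,0,0],[0,0,-1.3,0,0,0],[0,0,-1.3,0,0,0]],
], grip_force=25)

```text
time_s: 17.25
tool_pos: [0.471, -0.2304, 0.042]
tcp_rot: [1.937, 2.47, 0.0]
wrist_force: [0.6, -0.1, -0.6]
opening: 0.0277
```

```bash
python3 - <<'E'
from h import *
c=camera("wrist");cv2.imwrite("pics/w9.png",c["color"][:,:,::-1])
s=ctrl.read_state();print(s["time_s"],s["tool_pos"],s["opening"],s["wrist_force"])
E
```

```text
17.3 [ 0.47051919 -0.23012831  0.04124541] 0.027917943438342932 [ 0.11692209  1.02152307 -0.18834956]
```

View pics/w9.png

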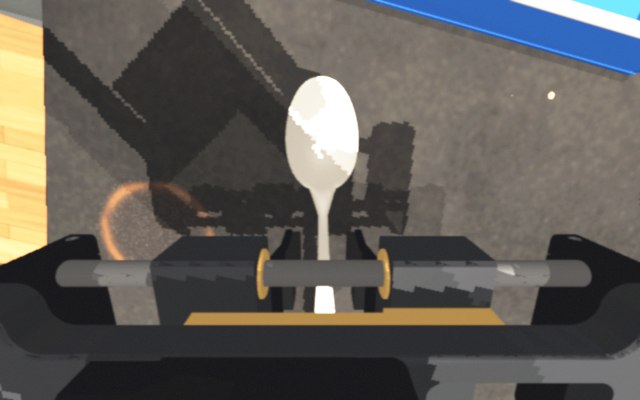

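The spoon is held: the bowl at (322,130) keeps its size as the arm rises, and it is aligned with the tool. Working out its offset from the TCP, then on to the cutlery bin.

```bash
python3 - <<'E'
from h import *
s=ctrl.read_state();c=camera("wrist")
a=cast(c,(322,76),.048,s);t=s["tool_pos"]
M=R.from_rotvec(s["tcp_rot"])
print("tip in tool mm",M.inv().apply(a-t)*1e3)
print(delta([.525,-.037,.16],np.radians(90.2)))
E
```

```text
tip in tool mm [96.6303266  -0.72109919 -6.87260197]
(array([ 5.8 ,  3.31, -3.98]), array([ 0.000e+00,  1.000e-02, -1.528e+01]))
```

Emit:
carry_out([
  [[0,0,-0.6,0,0,0],[0,0,-1.4,0,0,0],[0,0,-2.4,0,0,0],[0,0,-3.3,0,0,0],[0,0,-3.9,0,0,-0.5],[0.3,0.2,-4,0,0,-1.5],[0.9,0.5,-4,0,0,-2.7],[1.6,0.9,-4,0,0,-4],[2.3,1.3,-4,0,0,-5.3],[3,1.7,-4,0,0,-6.6],[3.6,2.1,-4,0,0,-7.9],[4.2,2.4,-4,0,0,-9.2]],
])

```text
time_s: 18.55
tool_pos: [0.5098, -0.0891, 0.1598]
tcp_rot: [-0.81, -3.034, -0.0]
wrist_force: [0.4, 0.2, -0.2]
opening: 0.028
```

```bash
python3 - <<'E'
from h import *
s=ctrl.read_state();print(s["time_s"],s["tool_pos"],s["opening"],s["wrist_force"])
print(delta([.528,-.037,.16],np.radians(90.2)))
E
```

```text
18.55 [ 0.50983547 -0.08911689  0.15981441] 0.02801760927010826 [ 0.39214686  0.22143748 -0.19990641]
(array([ 0.34,  1.81, -0.01]), array([ 0.  , -0.01, -6.02]))
```

Emit:
carry_out([
  [[0.1,0.4,0,0,0,-1.3],[0.2,0.8,0,0,0,-2.6],[0.25,1.2,0,0,0,-3.9],[0.3,1.5,0,0,0,-5],[0.3,1.7,0,0,0,-5.6],[0.3,1.7,0,0,0,-5.7],[0.3,1.7,0,0,0,-5.7],[0.3,1.7,0,0,0,-5.7]],
])

```text
time_s: 19.35
tool_pos: [0.5274, -0.0419, 0.1601]
tcp_rot: [-0.049, -3.141, 0.0]
wrist_force: [-0.7, -0.1, -0.3]
opening: 0.0281
```

```bash
python3 - <<'E'
from h import *
s=ctrl.read_state();print(s["time_s"],s["tool_pos"],s["opening"],s["wrist_force"])
print(delta([.528,-.037,.007],np.radians(90.2)))
c=camera("wrist");cv2.imwrite("pics/w10.png",c["color"][:,:,::-1])
c=camera("top");cv2.imwrite("pics/t10.png",cv2.resize(c["color"][150:300,200:400,::-1],None,fx=4,fy=4,interpolation=cv2.INTER_CUBIC))
E
```

```text
19.35 [ 0.52742593 -0.04191686  0.16013884] 0.028140884325874624 [-0.65843849 -0.10355511 -0.29640752]
(array([-0.02,  0.16,  5.1 ]), array([-0.  , -0.01, -0.39]))
```

View pics/w10.png

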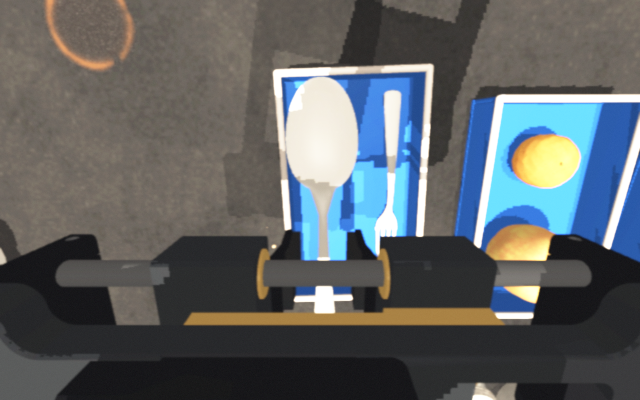

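View pics/t10.png

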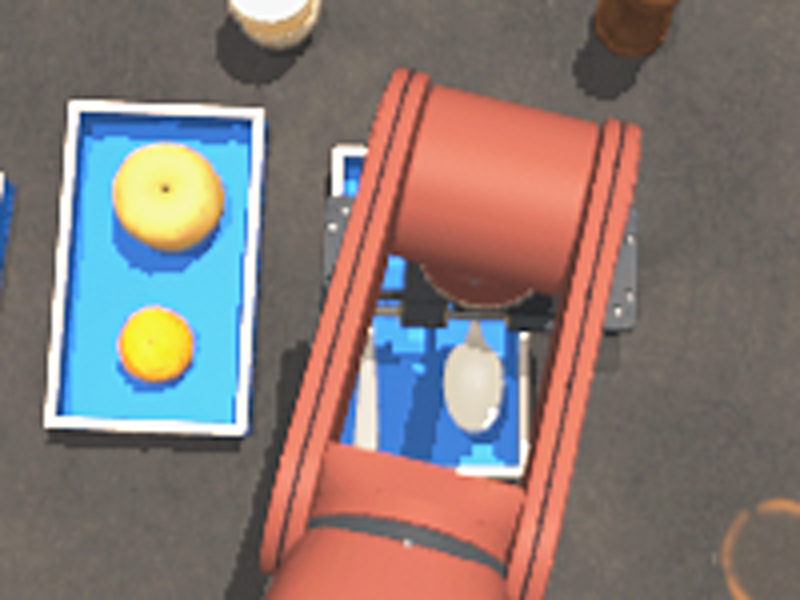

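The spoon hangs over the right half of the cutlery bin, with its bowl tip at (322,78) in the wrist view and the fork clear at (391,165). Lowering now.

Emit:
carry_out([
  [[0,0.1,0.2,0,0,-0.4],[0,0.16,0.8,0,0,-0.4],[0,0.16,1.6,0,0,-0.4],[0,0.16,2.5,0,0,-0.4],[0,0.16,3.3,0,0,-0.4],[0,0.16,4,0,0,-0.4],[0,0.16,4.5,0,0,-0.4],[0,0.16,4.8,0,0,-0.4],[0,0.16,4.95,0,0,-0.4],[0,0.16,5,0,0,-0.4],[0,0.16,5,0,0,-0.4],[0,0.16,5,0,0,-0.4]],
])

```text
time_s: 20.65
tool_pos: [0.5287, -0.037, 0.0114]
tcp_rot: [-0.009, 3.14, -0.001]
wrist_force: [-0.1, -0.6, -0.4]
opening: 0.0279
```

Emit:
carry_out([
  [[0,0,0.1,0,0,0],[0,0,0.15,0,0,0],[0,0,0.17,0,0,0],[0,0,0.17,0,0,0],[0,0,0.17,0,0,0]],
])

```text
time_s: 21.15
tool_pos: [0.5279, -0.0368, 0.0054]
tcp_rot: [0.008, -3.141, -0.0]
wrist_force: [-1.0, 0.4, 2.0]
opening: 0.028
```

Light contact, 2 N up. Releasing to 38 mm so the fingers stay clear of the fork and wall.

Emit:
carry_out([
  [[0,0,0,0,0,0],[0,0,0,0,0,0],[0,0,0,0,0,0],[0,0,0,0,0,0],[0,0,0,0,0,0],[0,0,0,0,0,0]],
], hand=38)

```text
time_s: 21.75
tool_pos: [0.5279, -0.0368, 0.0053]
tcp_rot: [0.008, -3.142, -0.0]
wrist_force: [0.5, 0.4, -0.1]
opening: 0.0384
```

Emit:
carry_out([
  [[0,0,-0.1,0,0,0],[0,0,-0.3,0,0,0],[0,0,-0.7,0,0,0],[0,0,-1.4,0,0,0],[0,0,-2.4,0,0,0],[0,0,-3.6,0,0,0],[0,0,-4.8,0,0,0],[0,0,-6,0,0,0],[0,0,-6.6,0,0,0],[0,0,-6.8,0,0,0],[0,0,-6.8,0,0,0]],
])

```text
time_s: 22.85
tool_pos: [0.5284, -0.0369, 0.2107]
tcp_rot: [-0.009, 3.139, -0.001]
wrist_force: [0.9, 0.1, 0.3]
opening: 0.0379
```

```bash
python3 - <<'E'
from h import *
s=ctrl.read_state();print(s["time_s"],s["tool_pos"],s["opening"],s["wrist_force"])
c=camera("wrist");cv2.imwrite("pics/w11.png",c["color"][:,:,::-1])
E
```

```text
22.85 [ 0.52842179 -0.03693239  0.21073463] 0.03787477912496241 [0.86645597 0.06667526 0.26634181]
```

View pics/w11.png

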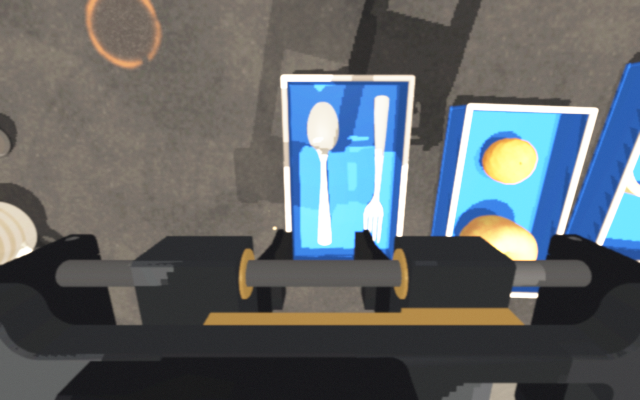

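The spoon lies whole inside the cutlery bin, from (322,103) to (324,243). I'll move the arm aside and check from above.

Emit:
carry_out([
  [[0.5,-1,0,0,0,0],[1,-2.4,0,0,0,0],[1.5,-4,0,0,0,0],[2,-5.5,0,0,0,0],[2,-7,0,0,0,0],[2,-8,0,0,0,0],[2,-8.5,0,0,0,0],[2,-8.5,0,0,0,0],[2,-8.5,0,0,0,0]],
])

```text
time_s: 23.8
tool_pos: [0.4689, -0.2909, 0.2081]
tcp_rot: [0.008, -3.14, -0.004]
wrist_force: [-0.7, -0.5, -0.2]
opening: 0.038
```

```bash
python3 - <<'E'
from h import *
s=ctrl.read_state();print(s["time_s"],s["tool_pos"],np.abs(s["qvel"]).max())
c=camera("top");cv2.imwrite("pics/t12.png",cv2.resize(c["color"][80:290,130:530,::-1],None,fx=2,fy=2,interpolation=cv2.INTER_CUBIC))
cv2.imwrite("pics/t12c.png",cv2.resize(c["color"][165:280,200:345,::-1],None,fx=5,fy=5,interpolation=cv2.INTER_CUBIC))
E
```

```text
23.8 [ 0.46886567 -0.29087078  0.20807859] 0.02193591095902238
```

View pics/t12.png

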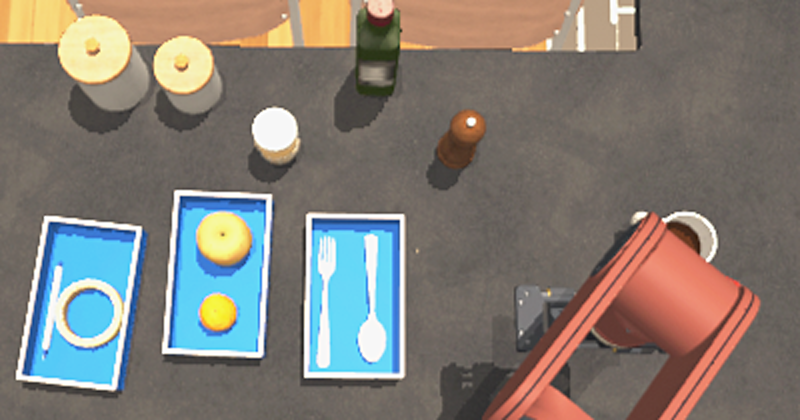

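View pics/t12c.png

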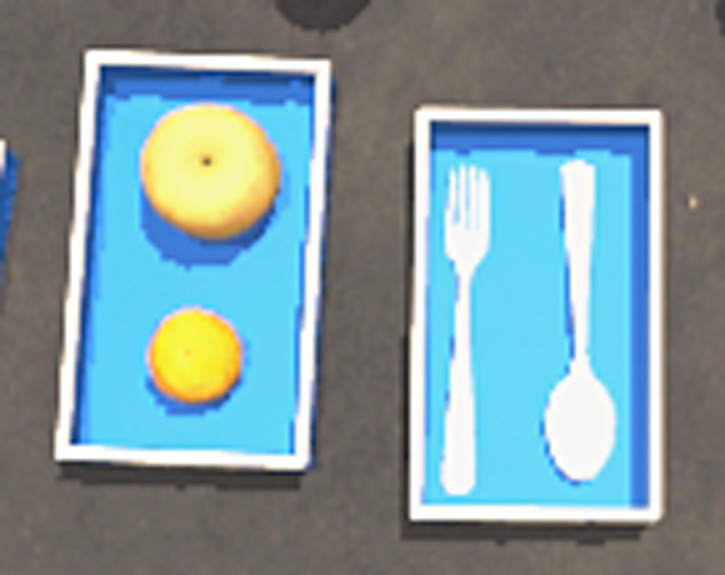

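The top view shows the mandarin in the fruit bin at crop (194,356) and the spoon flat in the cutlery bin from (577,160) to (580,482). The apple and fork haven't moved and the arm is clear, so I'll hand in.

```bash
python3 - <<'E'
from bench import ctrl
print(ctrl.close_job())
E
```

```text
the job is handed in; nothing more can be done
None
```

The mandarin is in the near half of the fruit bin and the spoon lies flat inside the cutlery bin beside the fork. I handed the job in at about 24 s of the 54 s allowed; it gives no verdict.

- **Failed step:** my first grip on the spoon failed. The fingers closed too high on its rounded top and slipped off when I lifted (wrist force about 16 N). I remeasured, gripped about 8 mm lower, and that grip held.
- **Final checks:** in the last top picture, the mandarin and spoon were well inside their bins. The apple, fork, pen and tape were in their own bins, and the pepper mill and honey jar stood upright. The arm was clear and almost still.
- **Not confirmed:** I judged both items to be below the rim and at rest from the release heights and one picture, not a measurement. In that picture the arm hid the salt shaker and part of the mug. The arm passed above both, and I saw no sign of contact.

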